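# Snap the gift box lid shut all round

## Robot

A 6-joint arm with a two-finger parallel gripper is mounted at the origin on the work surface. World frame = base frame: x ahead of the robot, y to its left, z up, the work surface at z = 0. Lengths are in mm, angles in rad, forces in N, time in s.
With the tool pointing down it reaches from about 275 to 1000 mm from the base axis. Payload 8.4 kg.
Tool frame: the origin (TCP) lies at the very end of the fingers, on their centre line; the grasp point (between the pads) lies 19 mm behind it; z points along the fingers, y is the direction in which the jaws open and shut (so a half turn about z gives the same grasp; the last joint's range is limited). The gripper opens to 85 mm and grips with 20 to 120 N. Pads are 22 mm wide; open, the fingers measure 114 mm over their backs; the gripper's body (76 mm by 85 mm) begins 54 mm behind the grasp point. The pads swing forward as they close: fully open they stand 13 mm farther back than shut.
Start: joints at [-1.264, 0.353, 1.633, -0, 1.155, -0.002], TCP at [189.946, -595.44, 231.281] pointing down, gripper open.
Joint ranges: [-2.63, 2.63], [-0.92, 2.1], [0.06, 2.66], [-1.3, 4.44], [0, 2.69], [-3.02, 3.02]. Speed limits (rad/s): [2.22, 2.22, 2.79, 3.14, 3.14, 3.14].

## Interface

Orientations are given as [roll, pitch, yaw] about the fixed x, y, z axes, in that order (R = Rz(yaw) Ry(pitch) Rx(roll)).
In Python, from rig import sense, grab_frame, get_calibration, sign_off, boxes_of, trace gives the robot as it stands.
- The arm moves only by the tool servo_tool, never from a script. Its argument "rows" is a list of rows, each a list of 3 entries, a list of its own where there are three numbers: the finger opening in mm, from 0 to 85.4, then the shift along the tool's x, y, z in mm, then the turn, a rotation vector about the tool's x, y, z in degrees. A call has 1 to 8 rows; each row shifts and turns the commanded pose from where the row before left it, along the tool's axes as they then stand; what a row does not reach is not made up. A row lasts 1/8 s, in which the tool goes at most 62.5 mm and 10.7 degrees, less where a joint would pass 70% of its speed; a pose out of reach is approached as far as the arm can. A call is refused whole if a number of a shift passes 62.5 or a number of a turn 10.7, either way. A call with a gripper value outside its range is refused whole. The fingers move at their own pace and stop on an object; "force" is the grip in N (left out, the last holds). Time passes only in rows, so rows that do not move let the fingers close. It gives the time, the measured TCP pose, the force and the opening at its end, in the units of the state.
- sense(): the state, without advancing time (a new reading comes with each control period).
- grab_frame(name): name is "side" or "top"; returns the picture (420x560x3 uint8, blue, green, red); there is no depth.
- get_calibration(name): a dict with "intrinsics" (3x3 intrinsics, pixels), "world_to_cam" (4x4, takes a point from world to camera coordinates). Camera axes: x right, y down, z forward; pixel columns grow to the right and rows downward; lengths in mm; the calibration is good to about 2 mm. A picture is of the moment at which its call begins. get_calibration takes no time and is no camera call.
- sign_off(): hands the job in, once; it reports no verdict.
Trained networks look in the newest picture that a camera, given by its name, has taken for a name from the list of things; names that differ only in an ending like _2 or _b are one class to them, and where a whole thing is asked for, a point or a joint stands for the part that bears it (a point fixed in the world has none). Each returns a list of dicts, best first, with "conf" (0 to 1); they miss things now and then, are a little off and sometimes report something else, mostly with a low value. They report only what shows in the picture. A call takes as long as a camera call.
- boxes_of(camera, thing): "centre" ([x, y, z] in mm, in the coordinates of the camera as it stood for that picture, good to about 4 mm: the middle of the surface that is visible of it).
- trace(camera, thing): "mask" (420x560 bool, what is visible of it).
The state is a dict: "clock": time; "qpos": joint angles; "qvel": joint speeds; "joint_efforts": joint torques, N m; "eef_pos": TCP position; "tcp_rot": TCP orientation; "contact_force": force on the tool from outside, world axes, zero at the start; "wrist_torque": the same for the moment, N m; "opening": opening from 0.0 (shut) to 1.0 (fully open).
Only numpy, scipy, OpenCV 4.12 (cv2) and the standard library are available. Lean on these libraries where they do the work, as an engineer would, in place of code of your own. Each camera call takes 0.05 s, during which the arm holds its last target. There are 200 camera calls.

## Task

The red lid of the clear gift box lies on with all four sides of its rim still sprung up. Press each side of the rim down until it clicks shut and the lid is flush all the way round. Leave the box standing where it is, neither lifted nor pushed away, and do not move or pick up anything else on the table.

Things in the scene. Friction and masses are not known exactly. Their poses are not given: they have to be found in the camera images.
- gift_box: clear plastic box with red press-shut lid, loose, 0.8 to 1.3 kg. Tub 150 (x) x 210 (y) x 90 mm high; origin: centre of its underside, on the table, z up. Lid 160 x 220 mm, top 97 mm above the table when shut: fixed centre panel (96 x 156 mm, level with the shut rim, yellow bow 45 mm wide, 22 mm high on it) and on each side a 31 mm wide rim section hinged on the panel's edge
- rim_near (a joint): red rim section on the box's -x side, 220 mm long: 0 = sprung up, outer edge about 9 mm high; 0.30 rad = clicked shut, flush. It is a snap fit: it resists with about 8 N at its outer edge, gives way at 0.15 rad (edge about 5 mm down) and then snaps to 0.30 and stays there; let go before that, it springs up again
- rim_near_press (a point): top of that section (rim_near) at the middle of its white thumb mark (14 x 50 mm): 24 mm outward of its hinge line, 8 mm inside its outer edge, mid-length; it moves with the section. Shut, it lies 72 mm from the box's centre along the box's -x axis, 97 mm above the table; sprung up, about 7 mm higher
- rim_far (a joint): red rim section on the box's +x side, 220 mm long: 0 = sprung up, outer edge about 9 mm high; 0.30 rad = clicked shut, flush. It is a snap fit: it resists with about 8 N at its outer edge, gives way at 0.15 rad (edge about 5 mm down) and then snaps to 0.30 and stays there; let go before that, it springs up again
- rim_far_press (a point): top of that section (rim_far) at the middle of its white thumb mark (14 x 50 mm): 24 mm outward of its hinge line, 8 mm inside its outer edge, mid-length; it moves with the section. Shut, it lies 72 mm from the box's centre along the box's +x axis, 97 mm above the table; sprung up, about 7 mm higher
- rim_left (a joint): red rim section on the box's +y side, 92 mm long: 0 = sprung up, outer edge about 9 mm high; 0.30 rad = clicked shut, flush. It is a snap fit: it resists with about 8 N at its outer edge, gives way at 0.15 rad (edge about 5 mm down) and then snaps to 0.30 and stays there; let go before that, it springs up again
- rim_left_press (a point): top of that section (rim_left) at the middle of its white thumb mark (14 x 50 mm): 24 mm outward of its hinge line, 8 mm inside its outer edge, mid-length; it moves with the section. Shut, it lies 102 mm from the box's centre along the box's +y axis, 97 mm above the table; sprung up, about 7 mm higher
- rim_right (a joint): red rim section on the box's -y side, 92 mm long: 0 = sprung up, outer edge about 9 mm high; 0.30 rad = clicked shut, flush. It is a snap fit: it resists with about 8 N at its outer edge, gives way at 0.15 rad (edge about 5 mm down) and then snaps to 0.30 and stays there; let go before that, it springs up again
- rim_right_press (a point): top of that section (rim_right) at the middle of its white thumb mark (14 x 50 mm): 24 mm outward of its hinge line, 8 mm inside its outer edge, mid-length; it moves with the section. Shut, it lies 102 mm from the box's centre along the box's -y axis, 97 mm above the table; sprung up, about 7 mm higher
- tape_roll: bystander: amber roll of tape lying flat, 70 mm across, 24 mm high; origin at the centre of its underside, loose; leave it alone
- ribbon_spool: bystander: green ribbon spool with cardboard flanges, 64 mm across, 50 mm high; origin at the centre of its underside, loose; leave it alone
- small_gift: bystander: small blue present with white ribbon, 48 x 48 mm, 51 mm high with its bow; origin at the centre of its underside, loose; leave it alone
- glue_pot: bystander: white glue pot with orange cap, 52 mm across, 68 mm high; origin at the centre of its underside, loose; leave it alone
- mug: bystander: blue mug, 76 mm across, 85 mm high; origin at the centre of its underside, loose; leave it alone
- scissors: bystander: red-handled scissors lying flat, about 170 mm long, 10 mm high; origin near the pivot, loose; leave it alone

How it is judged (in metres and radians):
At the end, for the whole second after the job is handed in: all four rim sections are shut (joint above 0.26 rad) and stay so; the box stands level at rest on the table, within 40 mm of where it began; every bystander is within 20 mm of where it began (value of joint each of rim_near, rim_far, rim_left, rim_right above 0.26 rad and distance of gift_box from where it was at the start of the episode below 0.04 m and height (world z) of gift_box below 0.012 m and angle between gift_box's own z axis and vertical below 0.06 rad and linear speed of gift_box below 0.02 m/s and distance of each of tape_roll, ribbon_spool, small_gift, glue_pot, mug, scissors from where it was at the start of the episode below 0.02 m); the robot touches nothing.
It fails at once if the gift box is lifted off the table or tipped up (height (world z) of gift_box above 0.02 m or angle between gift_box's own z axis and vertical above 0.2 rad).
It fails at once if the gift box is pushed more than 40 mm from its place (distance of gift_box from where it was at the start of the episode above 0.04 m).
It fails at once if another thing on the table is moved more than 20 mm or picked up (distance of any of tape_roll, ribbon_spool, small_gift, glue_pot, mug, scissors from where it was at the start of the episode above 0.02 m).
It also fails if it takes over 42 s, if anything falls off the work surface, if the arm or the gripper's body presses on something with over 40 N, if the wrist force passes 120 N, or if a joint passes its speed limit or range.

## Working session

There is one attempt and no reset: what is moved stays moved. The work goes in short steps, Python scripts to look and compute and a tool call to move; the robot and the scene stay as the last step left them, time stands still between calls to the robot, and variables do not carry over. Pictures are saved under pics/ and viewed, about 8 in all and at most 12, crops included, and the job is handed in when it is done.

Besides the shell and the picture viewer there is one more tool, called after "Emit:" as a command line: name --argument value ..., lists and objects as JSON in quotes. servo_tool: Moves the arm, as the interface text tells. Its arguments: {"type":"object","properties":{"rows":{"type":"array","items":{"type":"array"}},"force":{"type":"number"}},"required":["rows"]}

```bash
mkdir -p pics; cat > h.py <<'E'
import numpy as np,cv2
from rig import *
def w(cam,p):
    return (np.linalg.inv(get_calibration(cam)["world_to_cam"])@np.r_[p,1])[:3]
def px(cam,P):
    c=get_calibration(cam);q=(np.array(c["world_to_cam"])@np.r_[P,1])[:3];q=np.array(c["intrinsics"])@q;return q[:2]/q[2]
E
python3 - <<'E'
from h import *
ims=[]
for c in("top","side"):
    im=grab_frame(c);cv2.imwrite(f"pics/{c}0.png",im)
    for t in ["gift_box","rim_near_press","rim_far_press","rim_left_press","rim_right_press"]+(["tape_roll","ribbon_spool","small_gift","glue_pot","mug","scissors"] if c=="top" else []):
        r=boxes_of(c,t)
        print(c,t,[(w(c,d["centre"]).round(),round(d["conf"],2)) for d in r[:2]])
print(sense())
E
```

```text
top gift_box [(array([538.,  95.,  94.]), 0.77)]
top rim_near_press [(array([476., 118., 106.]), 0.9)]
top rim_far_press [(array([598.,  81., 104.]), 0.82)]
top rim_left_press [(array([562., 188.,  99.]), 0.7)]
top rim_right_press [(array([511.,   8., 102.]), 0.9), (array([ 320., -382.,   33.]), 0.16)]
top tape_roll [(array([652., -15.,  26.]), 0.69), (array([ 323., -385.,   34.]), 0.36)]
top ribbon_spool [(array([703., 127.,  50.]), 0.68)]
top small_gift [(array([489., -60.,  38.]), 0.71)]
top glue_pot []
top mug [(array([ 321., -384.,   32.]), 0.7), (array([534.,  95.,  93.]), 0.33)]
top scissors [(array([328., 380.,  10.]), 0.79)]
side gift_box [(array([528.,  36.,  98.]), 0.98), (array([702., 108.,  45.]), 0.29)]
side rim_near_press [(array([474., 101., 103.]), 0.84), (array([597.,  68., 101.]), 0.51)]
side rim_far_press [(array([594.,  65., 100.]), 0.96)]
side rim_left_press [(array([558., 192.,  99.]), 0.76)]
side rim_right_press [(array([507.,  -6.,  99.]), 0.53)]
{'clock': 0.9, 'qpos': array([-1.26436621e+00,  3.52954811e-01,  1.63338047e+00, -2.26522584e-05,
        1.15522901e+00, -2.39282287e-03]), 'qvel': array([-0.0001561 , -0.0001331 ,  0.00151484,  0.0002605 , -0.00027923,
       -0.00050745]), 'joint_efforts': array([ 5.50061250e-04, -6.05150342e+01, -3.42445171e+01,  4.66740050e-05,
        8.61868648e-04,  1.59403464e-05]), 'eef_pos': array([ 189.96048282, -595.43977364,  231.31757931]), 'tcp_rot': array([3.14156435e+00, 2.07923092e-05, 3.08832086e-01]), 'contact_force': array([0.43312555, 0.36003425, 0.94334964]), 'wrist_torque': array([ 0.02339791, -0.03074958,  0.05948081]), 'opening': 1.0028195272428109}
```

View pics/top0.png

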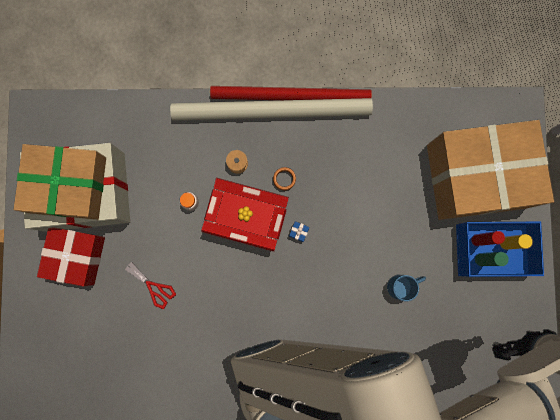

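View pics/side0.png

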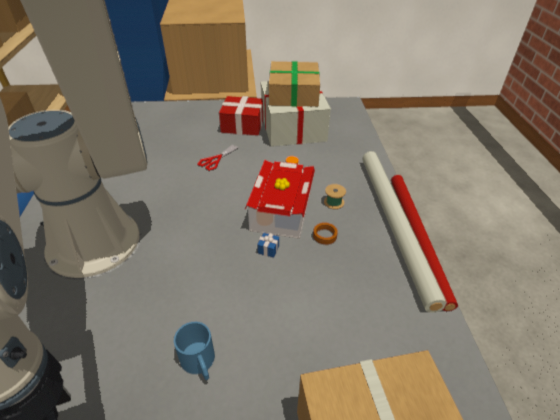

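```bash
cat >> h.py <<'E'
def ray(cam,uv,z):
    c=get_calibration(cam);T=np.linalg.inv(c["world_to_cam"]);d=T[:3,:3]@np.linalg.inv(c["intrinsics"])@np.r_[uv,1];o=T[:3,3]
    return o+d*(z-o[2])/d[2]
E
python3 - <<'E'
from h import *
for c in("top","side"):
    im=cv2.imread(f"pics/{c}0.png")
    m=((im.min(2)>135)&(im.max(2)-im.min(2)<70)).astype(np.uint8)
    n,_,st,ce=cv2.connectedComponentsWithStats(m)
    P=[]
    for i in range(1,n):
        q=ray(c,ce[i],102)
        if st[i,4]>8 and abs(q[0]-538)<105 and abs(q[1]-95)<115: print(c,st[i],ce[i].round(1),q.round(1))
E
```

```text
top [243 187  17   8  73] [251.  190.8] [604.8  79.2 102. ]
top [208 197   8  17  73] [211.7 204.7] [564.7 193.6 102. ]
top [274 214   8  17  71] [277.6 222.4] [511.4   2.4 102. ]
top [230 233  17   8  72] [238.3 236.5] [471.6 116.7 102. ]
side [280 162  16   6  62] [287.6 164.6] [562.3 195.8 102. ]
side [255 176   8  11  53] [258.3 181.2] [469.  118.3 102. ]
side [302 183   6  10  42] [304.8 187.6] [602.3  80.1 102. ]
side [266 205  18   4  37] [274.4 206.4] [509.3   4.  102. ]
```

Emit:
servo_tool --rows '[[0,[35,-34,0],[0,0,0]],[0,[35,-34,0],[0,0,0]],[0,[35,-34,0],[0,0,0]],[0,[35,-34,0],[0,0,0]],[0,[35,-34,0],[0,0,0]],[0,[35,-34,0],[0,0,0]],[0,[35,-34,0],[0,0,0]],[0,[35,-34,0],[0,0,0]]]'

```text
clock: 1.9
eef_pos: [374.7, -249.9, 231.6]
tcp_rot: [3.141, -0.001, 0.309]
contact_force: [0.6, -0.2, -0.1]
opening: -0.004
```

Emit:
servo_tool --rows '[[0,[34,-33,0],[0,0,0]],[0,[34,-33,0],[0,0,0]],[0,[34,-33,0],[0,0,0]],[0,[34,-33,0],[0,0,0]],[0,[34,-33,0],[0,0,0]],[0,[34,-33,0],[0,0,0]],[0,[0,0,15],[0,0,8.4]],[0,[0,0,15],[0,0,8.4]]]'

```text
clock: 2.9
eef_pos: [508.6, 0.2, 201.0]
tcp_rot: [3.142, -0.001, 0.012]
contact_force: [0.1, 0.4, 0.8]
opening: 0.001
```

Emit:
servo_tool --rows '[[0,[0,0,15],[0,0,8.4]],[0,[0,0,15],[0,0,8.2]],[0,[0,0,0],[0,0,0]]]'

```text
clock: 3.28
eef_pos: [507.5, -0.5, 170.5]
tcp_rot: [3.141, 0.002, -0.273]
contact_force: [0.2, -0.4, 0.0]
opening: -0.001
```

Emit:
servo_tool --rows '[[0,[1.6,-1.5,20],[0,0,0]],[0,[0,0,20],[0,0,0]],[0,[0,0,20],[0,0,0]],[0,[0,0,5],[0,0,0]],[0,[0,0,2],[0,0,0]],[0,[0,0,2],[0,0,0]]]'

```text
clock: 4.03
eef_pos: [510.0, -0.0, 103.5]
tcp_rot: [3.141, 0.0, -0.272]
contact_force: [-3.9, -3.8, 6.8]
opening: -0.0
```

Emit:
servo_tool --rows '[[0,[0,0,1],[0,0,0]]]'

```text
clock: 4.15
eef_pos: [510.5, 0.1, 102.5]
tcp_rot: [3.141, -0.001, -0.272]
contact_force: [-3.2, -1.7, 2.9]
opening: -0.001
```

Emit:
servo_tool --rows '[[0,[0,0,1],[0,0,0]]]'

```text
clock: 4.28
eef_pos: [510.8, 0.3, 101.2]
tcp_rot: [-3.141, -0.001, -0.273]
contact_force: [-0.9, -0.3, 0.4]
opening: 0.003
```

Emit:
servo_tool --rows '[[0,[0,0,1],[0,0,0]]]'

```text
clock: 4.4
eef_pos: [510.7, 0.5, 99.7]
tcp_rot: [-3.141, -0.001, -0.274]
contact_force: [-0.4, -0.2, 0.3]
opening: 0.001
```

Emit:
servo_tool --rows '[[0,[0,0,1.5],[0,0,0]]]'

```text
clock: 4.53
eef_pos: [510.4, 0.6, 97.8]
tcp_rot: [-3.141, -0.0, -0.274]
contact_force: [0.4, -0.0, 0.3]
opening: -0.002
```

Emit:
servo_tool --rows '[[0,[0,0,1.5],[0,0,0]]]'

```text
clock: 4.65
eef_pos: [510.2, 0.5, 96.2]
tcp_rot: [-3.141, -0.0, -0.274]
contact_force: [-1.1, 0.0, 9.3]
opening: 0.003
```

Emit:
servo_tool --rows '[[0,[0,0,-20],[0,0,0]],[0,[0,0,-25],[0,0,0]],[0,[-24,-34,0],[0,0,0]],[0,[-24,-34,0],[0,0,0]],[0,[-24,-34,0],[0,0,0]],[0,[0,0,20],[0,0,0]],[0,[0,0,14],[0,0,0]],[0,[0,0,2],[0,0,0]]]'

```text
clock: 5.65
eef_pos: [468.1, 118.3, 104.7]
tcp_rot: [-3.142, 0.002, -0.275]
contact_force: [-4.3, 5.1, 9.9]
opening: -0.004
```

Emit:
servo_tool --rows '[[0,[0,0,2],[0,0,0]]]'

```text
clock: 5.78
eef_pos: [468.0, 118.1, 103.3]
tcp_rot: [-3.141, 0.002, -0.276]
contact_force: [-4.2, 3.5, 6.3]
opening: -0.002
```

Emit:
servo_tool --rows '[[0,[0,0,2],[0,0,0]]]'

```text
clock: 5.9
eef_pos: [468.3, 117.8, 101.3]
tcp_rot: [3.142, 0.001, -0.275]
contact_force: [-1.2, -0.0, 2.0]
opening: 0.001
```

Emit:
servo_tool --rows '[[0,[0,0,2],[0,0,0]]]'

```text
clock: 6.02
eef_pos: [468.7, 117.7, 99.2]
tcp_rot: [3.141, -0.0, -0.275]
contact_force: [-0.0, -0.2, 1.1]
opening: -0.0
```

Emit:
servo_tool --rows '[[0,[0,0,2],[0,0,0]]]'

```text
clock: 6.15
eef_pos: [468.7, 117.8, 97.1]
tcp_rot: [3.142, -0.0, -0.275]
contact_force: [-0.6, 0.1, 0.4]
opening: -0.001
```

Emit:
servo_tool --rows '[[0,[0,0,1.2],[0,0,0]],[0,[0,0,-20],[0,0,0]],[0,[0,0,-25],[0,0,0]],[0,[24,-34,0],[0,0,0]],[0,[24,-34,0],[0,0,0]],[0,[24,-34,0],[0,0,0]],[0,[0,0,20],[0,0,0]],[0,[0,0,14],[0,0,0]]]'

```text
clock: 7.15
eef_pos: [565.0, 196.8, 105.9]
tcp_rot: [3.141, 0.001, -0.274]
contact_force: [-0.6, -1.0, -0.2]
opening: 0.002
```

Emit:
servo_tool --rows '[[0,[0,0,2],[0,0,0]],[0,[0,0,2],[0,0,0]]]'

```text
clock: 7.4
eef_pos: [565.1, 196.8, 103.6]
tcp_rot: [-3.141, 0.0, -0.275]
contact_force: [-2.5, 3.3, 7.6]
opening: 0.0
```

Emit:
servo_tool --rows '[[0,[0,0,2],[0,0,0]]]'

```text
clock: 7.52
eef_pos: [565.3, 196.9, 101.8]
tcp_rot: [-3.141, -0.0, -0.275]
contact_force: [-0.5, 1.9, 3.2]
opening: 0.002
```

Emit:
servo_tool --rows '[[0,[0,0,2],[0,0,0]]]'

```text
clock: 7.65
eef_pos: [565.3, 196.5, 99.3]
tcp_rot: [-3.142, -0.0, -0.274]
contact_force: [-0.2, 0.7, 0.3]
opening: 0.002
```

Emit:
servo_tool --rows '[[0,[0,0,2],[0,0,0]]]'

```text
clock: 7.78
eef_pos: [565.1, 196.4, 96.9]
tcp_rot: [3.141, 0.0, -0.274]
contact_force: [-0.1, -0.8, -0.0]
opening: -0.001
```

Emit:
servo_tool --rows '[[0,[0,0,1.2],[0,0,0]],[0,[0,0,-20],[0,0,0]],[0,[0,0,-25],[0,0,0]],[0,[24,34,0],[0,0,0]],[0,[24,34,0],[0,0,0]],[0,[24,34,0],[0,0,0]],[0,[0,0,20],[0,0,0]],[0,[0,0,14],[0,0,0]]]'

```text
clock: 8.78
eef_pos: [606.7, 78.5, 105.9]
tcp_rot: [3.141, 0.001, -0.275]
contact_force: [0.1, 0.4, 0.7]
opening: 0.001
```

Emit:
servo_tool --rows '[[0,[0,0,2],[0,0,0]],[0,[0,0,2],[0,0,0]]]'

```text
clock: 9.02
eef_pos: [607.5, 79.0, 103.2]
tcp_rot: [3.141, -0.001, -0.273]
contact_force: [0.6, -4.3, 5.2]
opening: 0.002
```

Emit:
servo_tool --rows '[[0,[0,0,2],[0,0,0]]]'

```text
clock: 9.15
eef_pos: [607.6, 79.4, 101.2]
tcp_rot: [-3.142, -0.001, -0.273]
contact_force: [1.2, -1.2, 1.8]
opening: 0.0
```

Emit:
servo_tool --rows '[[0,[0,0,2],[0,0,0]]]'

```text
clock: 9.28
eef_pos: [606.7, 79.7, 98.6]
tcp_rot: [-3.142, 0.001, -0.274]
contact_force: [-0.6, 1.0, 0.1]
opening: -0.001
```

Emit:
servo_tool --rows '[[0,[0,0,2],[0,0,0]]]'

```text
clock: 9.4
eef_pos: [606.5, 79.5, 96.4]
tcp_rot: [3.141, 0.001, -0.274]
contact_force: [-1.9, 0.3, 5.7]
opening: 0.0
```

Lift away, clear the view, and check.

Emit:
servo_tool --rows '[[0,[0,0,-25],[0,0,0]],[0,[0,0,-50],[0,0,0]],[0,[0,0,-60],[0,0,0]],[0,[-20,50,0],[0,0,0]],[0,[-20,50,0],[0,0,0]],[0,[-20,50,0],[0,0,0]],[0,[-20,50,0],[0,0,0]],[0,[-20,50,0],[0,0,0]]]'

```text
clock: 10.4
eef_pos: [441.8, -135.3, 231.7]
tcp_rot: [-3.142, 0.0, -0.274]
contact_force: [0.6, -1.4, 0.4]
opening: 0.001
```

Emit:
servo_tool --rows '[[0,[-20,50,0],[0,0,0]],[0,[-20,50,0],[0,0,0]],[0,[-20,50,0],[0,0,0]],[0,[0,0,0],[0,0,0]]]'

```text
clock: 10.9
eef_pos: [342.7, -264.5, 231.8]
tcp_rot: [3.141, 0.001, -0.279]
contact_force: [1.0, 0.4, -0.6]
opening: 0.001
```

```bash
python3 - <<'E'
from h import *
out=[]
for c in("top","side"):
    a=cv2.imread(f"pics/{c}0.png");b=grab_frame(c);cv2.imwrite(f"pics/{c}1.png",b)
    u,v=map(int,px(c,[540,90,97]))
    out.append(np.hstack([cv2.resize(i[v-50:v+50,u-65:u+65],None,fx=3,fy=3,interpolation=cv2.INTER_CUBIC) for i in(a,b)]))
    m=((b.min(2)>135)&(b.max(2)-b.min(2)<70)).astype(np.uint8)
    n,_,st,ce=cv2.connectedComponentsWithStats(m)
    for i in range(1,n):
        q=ray(c,ce[i],97)
        if st[i,4]>8 and abs(q[0]-538)<105 and abs(q[1]-95)<115: print(c,st[i,4],ce[i].round(1),q.round(1))
cv2.imwrite("pics/cmp.png",cv2.resize(np.vstack(out),(780,600)))
E
```

```text
top 76 [251.3 190.4] [606.6  78.5  97. ]
top 73 [211.5 204.6] [565.6 194.9  97. ]
top 73 [278.3 222.8] [5.107e+02 3.000e-01 9.700e+01]
top 71 [238.3 237.3] [469.5 117.   97. ]
side 47 [287.8 166. ] [562.7 195.6  97. ]
side 55 [257.7 183. ] [466.9 115.9  97. ]
side 53 [305.4 189. ] [604.1  79.6  97. ]
side 67 [274.3 208.6] [5.09e+02 5.00e-01 9.70e+01]
```

View pics/cmp.png

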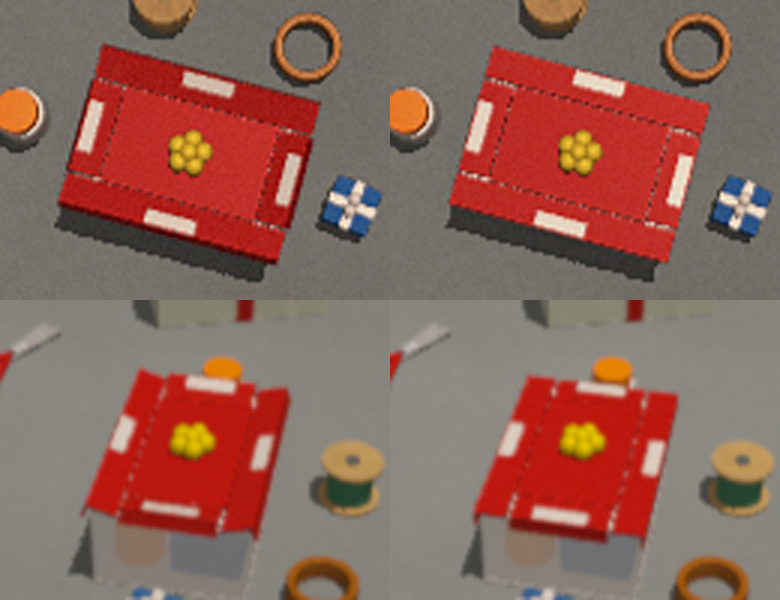

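Every section in the comparison picture now has the same shade as the panel. The mark spacings grew as expected, and the box and its neighbours have not shifted.

```bash
python3 -c "
from rig import *
print(sign_off())"
```

```text
the job is handed in; nothing more can be done
None
```

I pressed all four rim sections shut with the closed fingertips at their thumb marks, in the order right, near, left, far. Then I lifted clear and handed the job in at about 11 s of the 42 s allowed.

- **Clicks:** at each side the force rose (5 to 12 N at the readings) and then fell to about zero. I pressed each side to about flush height (97 mm). The right and far sides showed firm contact there; near and left showed none, though both got one further 1.2 mm push that I did not read.
- **Lid flush:** in the top and side pictures all four sections look flush with the panel. The marks seen from above are 142 mm and 202 mm apart; shut should be 144 and 204 mm, so each is about 2 mm short. That is within the calibration error, and both grew from 138.5 and 199 mm before pressing (measured with both cameras).
- **Positions:** comparing before and after pictures, the box and the neighbours in view show no movement. The mug lies outside those crops and I did not check it; only the tip of the scissors shows. The arm passed about 145 mm or more above the mug and never went near the scissors.
- **Failed or disagreeing:** the top-camera network did not find the glue pot, though it shows in the picture. The side-camera network put the box centre and some marks 10 to 60 mm off, so I used the white marks found in both pictures instead.

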